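# Crack open the rice cooker and hold its sprung lid

## Robot

A 6-joint arm with a two-finger parallel gripper is mounted at the origin on a cart in front of the work surface, level with it; the furniture and walls round the work are solid. World frame = base frame: x ahead of the robot, y to its left, z up, the work surface at z = 0. Lengths are in mm, angles in degrees, forces in N, time in s.
With the tool pointing down it reaches from about 275 to 750 mm from the base axis. Payload 10.2 kg.
Tool frame: the origin (TCP) lies where the fingers leave the gripper's body, on its centre line; the fingertips stand 73 mm ahead of it and the grasp point (between the pads) lies 54 mm ahead of it; z points along the fingers, y is the line along which they close (so a half turn about z gives the same grasp; the last joint's range is limited). The gripper opens to 85 mm and grips with 20 to 120 N. Pads are 22 mm wide; open, the fingers measure 114 mm over their backs; the gripper's body (76 mm by 85 mm) begins 54 mm behind the grasp point. The pads swing forward as they close: fully open they stand 13 mm farther back than shut.
Start: joints at [-79.32, 17.928, 85.812, -0, 76.261, -12.8], TCP at [209.162, -481.542, 303.894] pointing down, gripper open.
Joint ranges: [-168.41, 168.41], [-55.51, 124.54], [10.69, 146.95], [-70.63, 250.63], [1, 178], [-165.06, 165.06]. Speed limits (degrees/s): [136.94, 136.94, 172.46, 180, 180, 180].

## Interface

Orientations are given as [roll, pitch, yaw] about the fixed x, y, z axes, in that order (R = Rz(yaw) Ry(pitch) Rx(roll)).
In Python, from plant import arm gives the robot as it stands.
- The arm moves only by the tool step_arm, never from a script. Its argument "motion" is a list of rows, each a list of 2 entries, a list of its own where there are three numbers: the shift along the tool's x, y, z in mm, then the turn, a rotation vector about the tool's x, y, z in degrees. In form: [[[x, y, z], [ax, ay, az]], ...]. A call has 1 to 12 rows; each row shifts and turns the commanded pose from where the row before left it, along the tool's axes as they then stand; what a row does not reach is not made up. A row lasts 1/10 s, in which the tool goes at most 50 mm and 8.59 degrees, less where a joint would pass 70% of its speed; a pose out of reach is approached as far as the arm can. A call is refused whole if a number of a shift passes 50 or a number of a turn 8.59, either way. A call with a gripper value outside its range is refused whole. "hand" is the finger opening in mm, from 0 to 85.4, set as the call begins (left out, the last holds). The fingers move at their own pace and stop on an object; "grip_force" is the grip in N (left out, the last holds). Time passes only in rows, so rows that do not move let the fingers close. It gives the time, the measured TCP pose, the force, the opening and the grip force at its end, in the units of the state.
- arm.state(): the state, without advancing time (a new reading comes with each control period).
- arm.read_camera(name): name is "scene" or "top" or "wrist"; returns a dict with "image" (420x560x3 uint8, red, green, blue), "mtx" (3x3 intrinsics, pixels), "k1" (the pictures are not rectified: a ray, as slopes to the right and down, at radius r is drawn at 1 + k1 r^2 times it, then the intrinsics apply), "world_to_cam" (4x4, takes a point from world to camera coordinates); the wrist camera has in their place "T_tool_cam" (4x4, takes a point from camera to tool coordinates, whose origin is the TCP and whose axes are the flange's). Camera axes: x right, y up, looking along -z (the intrinsics and any distortion apply to the point x, -y, -z); pixel columns grow to the right and rows downward; lengths in mm; the calibration is good to about 2 mm. A picture is of the moment at which its call begins: read the wrist's pose just before it. There is no depth.
- arm.job_done(): hands the job in; it is judged then, once.
The state is a dict: "time_s": time; "joints": joint angles; "joint_velocities": joint speeds; "joint_torque": joint torques, N m; "position": TCP position; "tcp_rot": TCP orientation; "force": force on the tool from outside, world axes, zero at the start; "torque": the same for the moment, N m; "finger_gap": opening from 0.0 (shut) to 1.0 (fully open); "gripper_force": force on a finger pad.
Only numpy, scipy, OpenCV 4.12 (cv2) and the standard library are available. Lean on these libraries where they do the work, as an engineer would, in place of code of your own. Each camera call takes 0.05 s, during which the arm holds its last target. There are 200 camera calls.

## Task

Let the rice cooker breathe: press down the grey release key on its front with one finger, and have the other finger waiting over the lid so that the lid, which springs up, is stopped at once and stands only a crack open, about one to three centimetres at its front edge. Nothing is to be gripped or lifted, the cooker must not be shoved about, and the things round it stay where they are. Finish while still holding: the finger stays on top of the lid and keeps it at that crack.

Things in the scene. Friction and masses are not known exactly. Their poses are not given: they have to be found in the camera images.
- cooker: small white round rice cooker, 2.4 kg, loose on rubber feet: 210 mm across, 168 mm high to the flat top of the shut lid; a console with black panel and release key stands out in front to 160 mm from the centre, hinge and folded handle behind to 138 mm. Origin: centre of the underside. Its x axis points from the key over the lid to the hinge, z up
- key_top (a point): centre of the top of the grey release key, 38 mm wide (cooker's y) by 24 mm deep (cooker's x), at rest 182 mm above the worktop, 144 mm in front of the cooker's centre (its -x side). It stands 14 mm higher than the flat top of the shut lid and the white shroud round it; a 29 mm gap lies between the key's rear edge and the lid's front edge
- key (a joint): travel of the key, straight down: 0 at rest, 0.008 m fully down. Spring: about 2.3 N to start it, 6 N fully down. At about 0.004 m it draws the steel hook off the lid's striker and the lid springs up; a key let go comes up again
- lid_front (a point): middle of the front edge of the lid's flat top, 96.5 mm in front of the cooker's centre and 168 mm above the worktop when shut; moves with the lid, a white disc 207 mm across (rim bevelled over the last 7 mm), flat on top but for a low steam vent cap (38 mm across, 3 mm high) 45 mm behind the centre
- lid_hinge (a point): middle of the lid's hinge axis, 112 mm behind the cooker's centre, 152 mm above the worktop; the axis lies along the cooker's y
- lid (a joint): opening angle of the lid: 0 shut and latched (up to 0.005 of play), growing as the front edge rises; 0.1 rad is about 21 mm at the front edge. Unlatched, a spring drives it to 1.4 rad in a second or two; holding it nearly shut takes about 3 N downward at a point 60 mm in front of the cooker's centre
- rice_bowl: blue china rice bowl, 112 mm across, 55 mm high, bystander; origin centre of the underside
- mug: green and white mug, 86 mm across, 88 mm high, with a handle, bystander; origin under its middle
- soy: soy dispenser with a red cap, 62 mm across, 100 mm high, bystander; origin centre of the underside
- fish_tin: closed golden fish tin, 86 mm across, 40 mm high, bystander; origin centre of the underside
- yoghurt_cup: white yoghurt cup, 72 mm across, 71 mm high, bystander; origin centre of the underside
- spice_1: spice jar with red cap and green label, 45 mm across, 106 mm high, bystander; origin centre of the underside
- spice_2: spice jar with red cap and brown label, 45 mm across, 106 mm high, bystander; origin centre of the underside

How it is judged (in metres and radians):
On the way, in this order (a step that is already met when the one before it is completed fails the run):
1. a finger presses the release key (value of joint key above 0.002 m and contact force between the fingers and key above 0.5 N), for 0.02 s.
2. the lid has sprung up and a finger has stopped it at a crack (value of joint lid between 0.02 and 0.17 rad and contact force between the fingers and lid above 0.4 N), for 0.3 s.
At the end, for the whole second after the job is handed in: The lid is unlatched and stays at 0.02 to 0.17 rad (about 4 to 36 mm at the front edge), a finger on top of it pressing with at least 0.4 N against its spring; the cooker stands level within 20 mm of where it was (all of step 2 and distance of cooker from where it was at the start of the episode below 0.02 m and angle between cooker's own z axis and vertical below 0.05 rad); the arm keeps its last pose, push and grip.
It fails at once if the lid flies open (over 0.25 rad, about 50 mm at the front edge) (value of joint lid above 0.25 rad).
It fails at once if the cooker is shoved more than 20 mm, lifted or tipped (distance of cooker from where it was at the start of the episode above 0.02 m or angle between cooker's own z axis and vertical above 0.08 rad).
It fails at once if a bystander is moved more than 20 mm (distance of any of rice_bowl, mug, soy, fish_tin, yoghurt_cup, spice_1, spice_2 from where it was at the start of the episode above 0.02 m).
It also fails if it takes over 35 s, if anything falls off the work surface, if the arm or the gripper's body presses on something with over 40 N, if the wrist force passes 120 N, or if a joint passes its speed limit or range.

## Working session

There is one attempt and no reset: what is moved stays moved. The work goes in short steps, Python scripts to look and compute and a tool call to move; the robot and the scene stay as the last step left them, time stands still between calls to the robot, and variables do not carry over. Pictures are saved under pics/ and viewed, at most 10 in all, crops included, and the job is handed in when it is done.

Besides the shell and the picture viewer there is one more tool, called after "Call:" as name(argument=value, ...), one argument or row to a line, values as JSON. step_arm: Moves the arm, as the interface text tells. Its arguments: {"type":"object","properties":{"motion":{"type":"array","items":{"type":"array"}},"hand":{"type":"number"},"grip_force":{"type":"number"}},"required":["motion"]}

```bash
mkdir -p pics; python3 - <<'E'
from plant import arm
import cv2,numpy as np
s=arm.state();print(s)
for n in("scene","top"):
    d=arm.read_camera(n);cv2.imwrite(f"pics/{n}0.png",d["image"][:,:,::-1]);print(n,d["mtx"],d["k1"],d["world_to_cam"])
E
```

```text
{'time_s': 0.0, 'joints': array([-7.93190947e+01,  1.79601336e+01,  8.58553744e+01,  1.85570969e-03,
        7.62613082e+01, -1.28001892e+01]), 'joint_velocities': array([ 0.07280156, -0.050273  ,  0.04902806,  0.00132547,  0.13648451,
       -0.04881075]), 'joint_torque': array([-1.25930968e-03, -4.12275445e+01, -2.59738111e+01, -3.14544914e-04,
        4.20086624e-03, -4.14848913e-06]), 'position': array([ 209.14343591, -481.35650584,  303.31989011]), 'tcp_rot': array([-1.79925492e+02, -1.87760058e-02,  2.34806403e+01]), 'force': array([ 0.42060324,  0.3720977 , -0.94900613]), 'torque': array([-0.01647075, -0.00999455, -0.01549467]), 'gripper_force': 0.0, 'finger_gap': 0.996581203872717}
scene [[527.08081585   0.         285.85333593]
 [  0.         527.08081585 209.49266669]
 [  0.           0.           1.        ]] -0.03411526870501974 [[ 7.55881352e-01 -6.54679028e-01  6.22518807e-03 -4.53646576e+02]
 [ 2.69485357e-01  3.19780624e-01  9.08360058e-01 -2.58624257e+02]
 [-5.96674974e-01 -6.84934831e-01  4.18142622e-01 -1.31071737e+03]
 [ 0.00000000e+00  0.00000000e+00  0.00000000e+00  1.00000000e+00]]
top [[469.94433263   0.         285.77514312]
 [  0.         469.94433263 212.20200244]
 [  0.           0.           1.        ]] -0.1047813754538098 [[ 4.04904780e-03 -9.99990196e-01  1.79238788e-03 -2.51390096e+01]
 [ 9.88142995e-01  4.27617015e-03  1.53476828e-01 -5.90964175e+02]
 [-1.53482988e-01  1.14970051e-03  9.88150621e-01 -1.37274961e+03]
 [ 0.00000000e+00  0.00000000e+00  0.00000000e+00  1.00000000e+00]]
```

View pics/scene0.png

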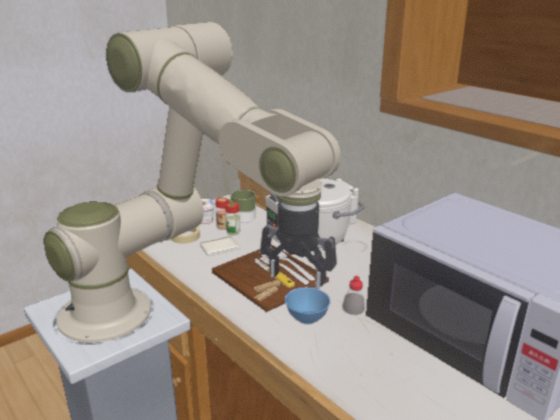

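View pics/top0.png

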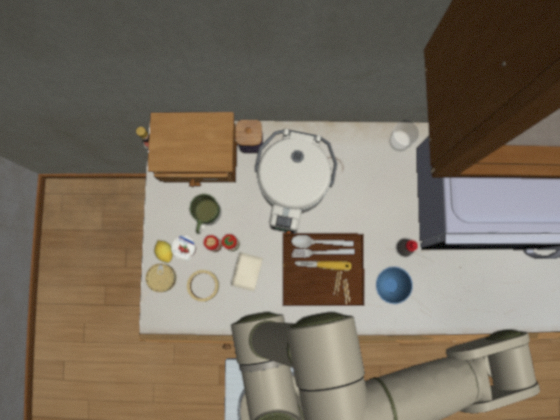

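The cooker sits at about (297,170) in the top view, with its console at (285,220) and vent cap at (297,157). I'll enlarge that part and measure.

```bash
cat > h.py <<'E'
from plant import arm
import cv2,numpy as np
def ray(d,u,v,w2c):
    p=cv2.undistortPoints(np.array([[[u,v]]],float),d["mtx"],np.array([d["k1"],0,0,0,0.]))[0,0]
    R=w2c[:3,:3];t=w2c[:3,3]
    return -R.T@t, R.T@np.array([p[0],-p[1],-1])
def onz(d,u,v,z,w2c=None):
    o,r=ray(d,u,v,d["world_to_cam"] if w2c is None else w2c)
    return o+r*(z-o[2])/r[2]
def wristw2c(d,s):
    from scipy.spatial.transform import Rotation as R
    T=np.eye(4);T[:3,:3]=R.from_euler('xyz',s["tcp_rot"],degrees=True).as_matrix();T[:3,3]=s["position"]
    return np.linalg.inv(T@d["T_tool_cam"])
def pix(d,P,w2c):
    p=w2c[:3,:3]@np.array(P,float)+w2c[:3,3];x,y=p[0]/-p[2],-p[1]/-p[2];k=1+d["k1"]*(x*x+y*y)
    return d["mtx"][0,0]*x*k+d["mtx"][0,2],d["mtx"][1,1]*y*k+d["mtx"][1,2]
E
python3 - <<'E'
from h import *
im=cv2.imread("pics/top0.png");cv2.imwrite("pics/topc.png",cv2.resize(im[120:245,235:360],None,fx=4.8,fy=4.8,interpolation=cv2.INTER_CUBIC))
d=arm.read_camera("top")
for n,u,v,z in(("lid",296,170,168),("vent",297.5,157,171),("key",284,222,182)):print(n,onz(d,u,v,z))
E
```

```text
lid [691.60832201 -50.63025424 168.        ]
vent [728.36510393 -54.75795483 171.        ]
key [542.93475977 -17.79350405 182.        ]
```

View pics/topc.png

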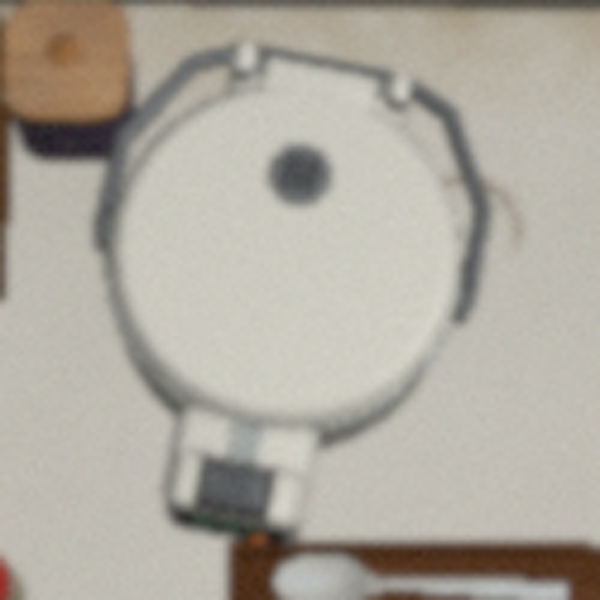

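The top picture shows the vent at (297.5,156.3) and the key at (284.2,221). On their planes they lie 189 mm apart, which matches the model. This puts the cooker at about (686,-46) with yaw -11.3°. I'll bring the tool above it, with the finger line along the cooker's x axis.

Call:
step_arm(
  motion=[
    [[41,-20,0],[0,0,0]],
    [[41,-20,0],[0,0,0]],
    [[41,-20,0],[0,0,0]],
    [[41,-20,0],[0,0,0]],
    [[41,-20,0],[0,0,0]],
    [[41,-20,0],[0,0,0]],
    [[41,-20,0],[0,0,0]],
    [[41,-20,0],[0,0,0]],
    [[41,-20,0],[0,0,0]],
    [[41,-20,0],[0,0,0]],
    [[41,-20,0],[0,0,0]],
    [[41,-20,0],[0,0,0]],
  ],
  hand=85.4,
)

```text
time_s: 1.35
position: [565.7, -63.6, 303.7]
tcp_rot: [-180.0, 0.0, 23.5]
force: [-0.1, -0.4, -0.6]
finger_gap: 0.997
gripper_force: 0.0
```

Call:
step_arm(
  motion=[
    [[42,-23,0],[0,0,0]],
    [[0,0,0],[0,0,-7.9]],
    [[0,0,0],[0,0,-7.9]],
    [[0,0,0],[0,0,-7.9]],
    [[0,0,0],[0,0,-7.9]],
    [[0,0,0],[0,0,-7.9]],
    [[0,0,0],[0,0,-7.9]],
    [[0,0,0],[0,0,-7.8]],
    [[0,0,0],[0,0,0]],
    [[0,0,0],[0,0,0]],
  ],
)

```text
time_s: 2.35
position: [594.1, -27.5, 303.7]
tcp_rot: [-180.0, -0.0, 78.5]
force: [-0.7, 0.5, -0.3]
finger_gap: 1.001
gripper_force: 0.0
```

```bash
python3 - <<'E'
from h import *
s=arm.state();d=arm.read_camera("wrist");w=wristw2c(d,s);im=d["image"][:,:,::-1].copy()
print(s["time_s"],s["position"],s["tcp_rot"],s["force"])
c=np.array([685.8,-46]);x=np.array([.981,-.196])
for n,l,z in(("key",-144,182),("vent",45,171),("front",-96.5,168)):
    p=pix(d,[*(c+l*x),z],w);print(n,p)
    cv2.circle(im,tuple(int(round(q)) for q in p),4,(0,0,255),1)
cv2.imwrite("pics/w1.png",im)
E
```

```text
2.35 [594.11225909 -27.53411269 303.69459977] [-1.79973618e+02 -2.57309097e-03  7.84710738e+01] [-0.67621969  0.49927158 -0.33663062]
key (np.float64(198.52884406029665), np.float64(239.78665857271778))
vent (np.float64(484.8871653412616), np.float64(231.86917177248122))
front (np.float64(274.1849575743926), np.float64(231.44451379951272))
```

View pics/w1.png

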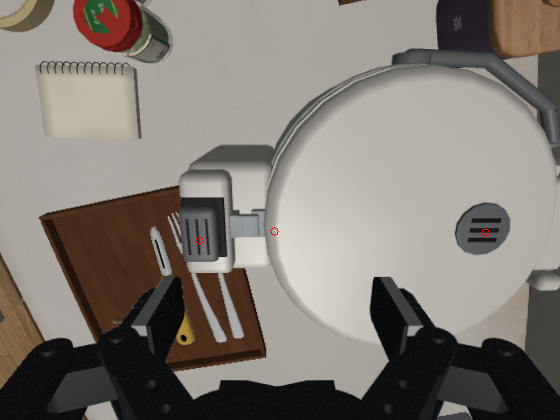

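The wrist view shows the key's centre at about (201,232) and the vent's at (483,228). Both are a few pixels above the prediction, so I'll recompute.

```bash
python3 - <<'E'
from h import *
s=arm.state();d=arm.read_camera("wrist");w=wristw2c(d,s)
k=onz(d,201,232,182,w);v=onz(d,483,228,171,w);x=(v-k)[:2];L=np.hypot(*x);x/=L
print(k,v,L,np.degrees(np.arctan2(x[1],x[0])))
R=np.linalg.inv(w@np.eye(4))
from scipy.spatial.transform import Rotation as Ro
Rt=Ro.from_euler('xyz',s["tcp_rot"],degrees=True).as_matrix()
for p in(k,v):print("tool",Rt.T@(p-s["position"]))
for y in(-50,50):
  for z in(60,73):print(y,z,pix(d,Rt@[0,y,z]+s["position"],w))
E
```

```text
[547.52909643 -13.06141481 182.        ] [728.76370895 -51.71947532 171.        ] 185.31171149589818 -12.040965417828122
tool [  4.88439231 -48.53044057 121.76978562]
tool [  3.15681907 136.77642553 132.71561968]
-50 60 (np.float64(169.07752256417837), np.float64(291.81025713712734))
-50 73 (np.float64(177.2054090955884), np.float64(277.6115958472068))
50 60 (np.float64(390.04605422415756), np.float64(291.6135007646116))
50 73 (np.float64(381.45892383433903), np.float64(277.44679803892825))
```

Call:
step_arm(
  motion=[
    [[3,-3,10],[0,0,0]],
    [[0,0,10],[0,0,0]],
    [[0,0,10],[0,0,0]],
    [[0,0,8],[0,0,0]],
    [[0,0,0],[-1.5,0,0]],
    [[0,0,0],[-1.5,0,0]],
    [[0,0,0],[0,0,0]],
    [[0,0,0],[0,0,0]],
  ],
)

```text
time_s: 3.25
position: [591.8, -24.1, 265.7]
tcp_rot: [177.0, -0.0, 78.7]
force: [-0.2, 0.3, -0.5]
finger_gap: 1.004
gripper_force: 0.0
```

```bash
python3 - <<'E'
from h import *
s=arm.state();d=arm.read_camera("wrist");print(s["position"],s["tcp_rot"],s["force"])
cv2.imwrite("pics/w2.png",d["image"][:,:,::-1])
E
```

```text
[591.77483263 -24.07382751 265.67697449] [ 1.77043788e+02 -1.14475573e-03  7.86673691e+01] [-0.22529812  0.2670026  -0.45773781]
```

View pics/w2.png

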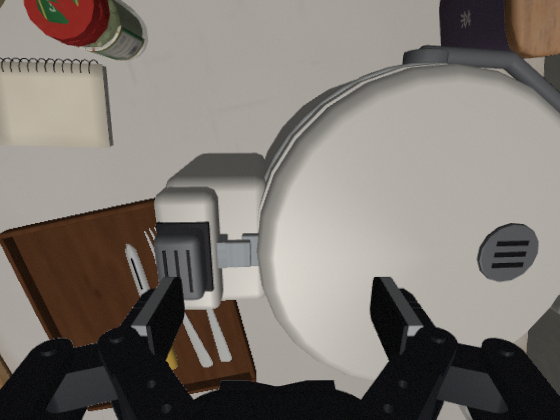

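The key centre is at about (187,262), just ahead of the left fingertip, and the right finger is over the lid. Next I descend in fine steps.

Call:
step_arm(
  motion=[
    [[0,0,5],[0,0,0]],
    [[0,0,4],[0,0,0]],
    [[0,0,1],[0,0,0]],
    [[0,0,1],[0,0,0]],
    [[0,0,0],[0,0,0]],
    [[0,0,0],[0,0,0]],
  ],
)

```text
time_s: 3.9
position: [592.4, -24.2, 255.0]
tcp_rot: [177.0, 0.0, 78.7]
force: [-0.1, 0.2, -0.4]
finger_gap: 1.001
gripper_force: 0.0
```

Call:
step_arm(
  motion=[
    [[0,0,1],[0,0,0]],
    [[0,0,1],[0,0,0]],
    [[0,0,0],[0,0,0]],
    [[0,0,0],[0,0,0]],
  ],
)

```text
time_s: 4.3
position: [592.5, -24.1, 252.9]
tcp_rot: [177.0, 0.0, 78.7]
force: [0.4, -0.4, 0.5]
finger_gap: 1.002
gripper_force: 0.0
```

```bash
python3 - <<'E'
from h import *
from scipy.spatial.transform import Rotation as Ro
s=arm.state();d=arm.read_camera("wrist");w=wristw2c(d,s);print(s["position"],s["tcp_rot"],s["force"])
Rt=Ro.from_euler('xyz',s["tcp_rot"],degrees=True).as_matrix()
for z in(60,73):
  for y in (-50,50):print(y,z,Rt@[0,y,z]+s["position"])
cv2.imwrite("pics/w3.png",d["image"][:,:,::-1])
E
```

```text
[592.48153638 -24.14579254 252.89482173] [1.77001929e+02 1.19460643e-03 7.86827517e+01] [ 0.39197387 -0.40761593  0.47784419]
-50 60 [546.59772514 -14.9642668  190.36182683]
50 60 [644.51910015 -34.56143408 195.59206117]
-50 73 [547.26438166 -15.09796268 177.37961999]
50 73 [645.18575667 -34.69512995 182.60985432]
```

View pics/w3.png

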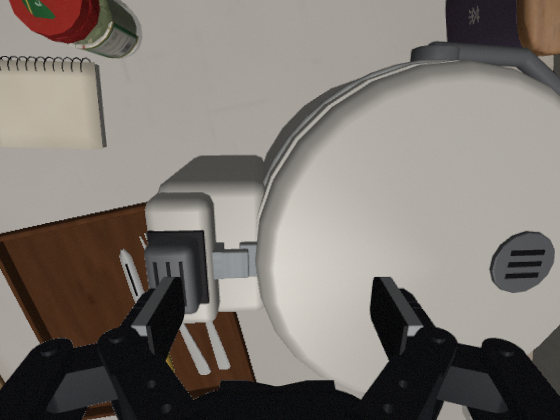

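The fingertip is about 8 mm above the key and on target. I'll keep descending and watch the force.

Call:
step_arm(
  motion=[
    [[0,0,2],[0,0,0]],
    [[0,0,2],[0,0,0]],
    [[0,0,2],[0,0,0]],
    [[0,0,0],[0,0,0]],
    [[0,0,0],[0,0,0]],
  ],
)

```text
time_s: 4.85
position: [592.8, -24.2, 246.9]
tcp_rot: [177.0, -0.0, 78.7]
force: [-0.2, -0.9, 0.5]
finger_gap: 0.997
gripper_force: 0.0
```

Call:
step_arm(
  motion=[
    [[0,0,1],[0,0,0]],
    [[0,0,1],[0,0,0]],
    [[0,0,0],[0,0,0]],
    [[0,0,0],[0,0,0]],
  ],
)

```text
time_s: 5.25
position: [592.9, -24.3, 244.9]
tcp_rot: [177.0, -0.0, 78.7]
force: [0.4, 0.7, 0.1]
finger_gap: 1.004
gripper_force: 0.0
```

Call:
step_arm(
  motion=[
    [[0,0,1],[0,0,0]],
    [[0,0,1],[0,0,0]],
    [[0,0,0],[0,0,0]],
    [[0,0,0],[0,0,0]],
  ],
)

```text
time_s: 5.65
position: [593.0, -24.3, 243.1]
tcp_rot: [177.0, 0.0, 78.7]
force: [-0.8, -0.4, 1.8]
finger_gap: 0.997
gripper_force: 1.1
```

Contact with the key has begun, so I press 5 mm more.

Call:
step_arm(
  motion=[
    [[0,0,1],[0,0,0]],
    [[0,0,1],[0,0,0]],
    [[0,0,1],[0,0,0]],
    [[0,0,0],[0,0,0]],
    [[0,0,0],[0,0,0]],
  ],
)

```text
time_s: 6.15
position: [593.2, -24.3, 240.3]
tcp_rot: [177.0, 0.0, 78.7]
force: [-2.8, 0.2, 6.9]
finger_gap: 1.001
gripper_force: 3.1
```

Call:
step_arm(
  motion=[
    [[0,0,1],[0,0,0]],
    [[0,0,1],[0,0,0]],
    [[0,0,0],[0,0,0]],
    [[0,0,0],[0,0,0]],
    [[0,0,0],[0,0,0]],
  ],
)

```text
time_s: 6.65
position: [593.2, -24.3, 238.5]
tcp_rot: [177.0, 0.0, 78.7]
force: [-3.4, 1.6, 6.5]
finger_gap: 1.0
gripper_force: 3.6
```

```bash
python3 - <<'E'
from h import *
s=arm.state();d=arm.read_camera("wrist");print(s["position"],s["force"],s["torque"])
a=d["image"][:,:,::-1]
cv2.imwrite("pics/w4.png",a)
E
```

```text
[593.17358767 -24.26968018 238.49206064] [-3.44330947  1.55654415  6.49673626] [0.12156243 0.73154177 0.01297277]
```

View pics/w4.png

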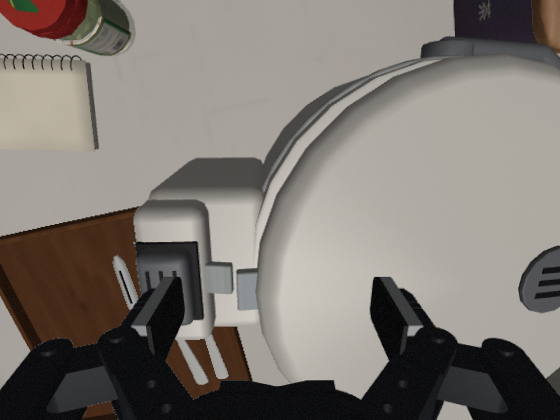

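The lid has sprung: the striker at (247,289) now stands clear of the hook at (218,277), and the front edge is raised. I'll estimate the opening angle from the vent's position.

```bash
python3 - <<'E'
from h import *
s=arm.state();d=arm.read_camera("wrist");w=wristw2c(d,s);print(s["position"],s["force"],s["torque"])
x=np.array([.979,-.204]);k=np.array([547,-14.5]);c=k+144*x
for a in(0,.04,.08,.12,.16):
    o=[]
    for l,z in((45,171),(-103.5,161)):
        dx,dz=l-112,z-152;q=112+dx*np.cos(a)+dz*np.sin(a);h=152-dx*np.sin(a)+dz*np.cos(a)
        o+=[np.round(pix(d,[*(c+q*x),h],w))]
    print(a,o, np.round(pix(d,[*(c-144*x),176],w)))
E
```

```text
[593.1586482  -24.29666258 238.47817863] [-4.45610053  0.66311669  8.26585558] [ 0.08084145  0.64232504 -0.01814009]
0 [array([549., 275.]), array([258., 273.])] [168. 291.]
0.04 [array([555., 278.]), array([259., 282.])] [168. 291.]
0.08 [array([561., 280.]), array([261., 292.])] [168. 291.]
0.12 [array([567., 283.]), array([264., 302.])] [168. 291.]
0.16 [array([573., 285.]), array([268., 314.])] [168. 291.]
```

The lid's front edge fits about 0.08 rad, and the total force is that of the key plus the lid. The finger is holding the lid, so I hand in.

```bash
python3 -c "
from plant import arm
print(arm.job_done());print(arm.state()['force'])"
```

```text
the job is handed in; nothing more can be done
None
the job is handed in; nothing more can be done
```

The job is handed in, with no verdict shown: one finger holds the release key down and the other rests on the sprung lid, keeping it at about 0.08 rad (roughly 17 mm at the front edge).

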